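Put the marking-out kit back on its shadow pads

TASK

Put the spanner, the hexagonal drift, the centre punch and the small black case back on the four rubber pads: each goes on the pad that shows its own outline, lying flat as before, centred on the outline and in line with it (either way round will do). Any order is fine; leave the brass fitting and the nut lying in the middle where they are, and leave everything released and still.

Things in the scene. Friction and masses are not known exactly. Their poses are not given: they have to be found in the camera images.
- spanner: Bright steel combination spanner, 163 mm long, 27 mm wide at the ends, 8 mm thick; the shank is straight, 8 mm wide, from 1 to 6 mm above its underside. Origin: centre of the underside, mid-length; y along its length, z up. Grasp across the shank (along x) at the origin. 0.1 kg. Lies flat on the bench at the start, roughly pointing away from the robot (up to 20 degrees off).
- drift: Hexagonal grey steel drift (bar) with a brass end, 161 mm long, 19 mm wide, 17 mm high. Origin: centre of its underside near mid-length (the bar runs from y = -80 to +80 mm); y along its length, z up as it lies at the start. Grasp across it (along x) at the origin. 0.45 kg. Lies flat on the bench at the start, roughly pointing away from the robot (up to 20 degrees off).
- punch: Thin round black centre punch with a bright pointed tip, 106 mm long, 11 mm thick. Origin: under its mid-length; y along its length, z up as it lies at the start. Grasp across it (along x), 0 to 20 mm from the origin towards +y, the black shank end. 0.06 kg. Lies flat on the bench at the start, roughly pointing away from the robot (up to 20 degrees off).
- case: Small closed black plastic case, 64 x 86 x 26 mm (x, y, z). Origin: centre of its underside; y along its longer side, z up. Grasp across the 64 mm width (along x; its solid sides are 60 mm apart, at x = -29 and +31 mm). 0.3 kg. Lies flat on the bench at the start, roughly pointing away from the robot (up to 20 degrees off).
- pad_spanner: Flat black rubber pad fixed to the bench, 56 x 187 mm, 4 mm thick (its top is 4 mm above its origin). On it, flush and centred, the pale silhouette of a double-ended spanner, 173 mm long. Origin: centre of its underside; y along the length of the outline, z up. It lies anywhere in the work area, roughly pointing away from the robot (up to 20 degrees off).
- pad_drift: Flat black rubber pad fixed to the bench, 50 x 187 mm, 4 mm thick (its top is 4 mm above its origin). On it, flush and centred, a plain pale bar silhouette, 24 x 167 mm. Origin: centre of its underside; y along the length of the outline, z up. It lies anywhere in the work area, roughly pointing away from the robot (up to 20 degrees off).
- pad_punch: Flat black rubber pad fixed to the bench, 46 x 132 mm, 4 mm thick (its top is 4 mm above its origin). On it, flush and centred, a slim pale silhouette narrowing to a point at -y, 16 x 111 mm. Origin: centre of its underside; y along the length of the outline, z up. It lies anywhere in the work area, roughly pointing away from the robot (up to 20 degrees off).
- pad_case: Flat black rubber pad fixed to the bench, 86 x 110 mm, 4 mm thick (its top is 4 mm above its origin). On it, flush and centred, a broad pale rectangle with rounded corners, 70 x 92 mm. Origin: centre of its underside; y along the length of the outline, z up. It lies anywhere in the work area, roughly pointing away from the robot (up to 20 degrees off).
- fitting: Brass pipe fitting, 26 x 38 x 23 mm, a loose bystander on the bench in the middle of the work, nearer the robot; leave it alone. Origin: centre of its underside; y along its length.
- nut: Steel M16 nut, 24 x 27 x 13 mm, a loose bystander on the bench in the middle of the work, farther from the robot; leave it alone. Origin: centre of its underside.

How it is judged:
By the outcome, as a careful person would: the job done as asked, in the order asked, and still so for the second after the job is handed in, with the robot touching nothing.
It also fails if it takes over 102 s, if anything falls off the work surface, if the arm or the gripper's body presses on something with over 40 N, if the wrist force passes 120 N, or if a joint passes its speed limit or range.

ROBOT

A 7-joint arm with a two-finger parallel gripper is mounted at the origin on a cart in front of the work surface, level with it; the furniture and walls round the work are solid. World frame = base frame: x ahead of the robot, y to its left, z up, the work surface at z = 0. Lengths are in m, angles in rad, forces in N, time in s.
With the tool pointing down it reaches from about 0.4 to 0.85 m from the base axis. Payload 10.4 kg.
Tool frame: the origin (TCP) lies at the centre of the arm's flange, where the gripper is bolted on; the fingertips stand 173 mm ahead of it and the grasp point (between the pads) lies 155 mm ahead of it; z points along the fingers, y is the line along which they close (so a half turn about z gives the same grasp; the last joint's range is limited). The gripper opens to 85 mm and grips with 20 to 120 N. Pads are 22 mm wide; open, the fingers measure 114 mm over their backs; the gripper's body (76 mm by 85 mm) begins 54 mm behind the grasp point. The pads swing forward as they close: fully open they stand 13 mm farther back than shut.
Start: joints at [-1.128, 0.332, -0.065, 1.46, 0.022, 1.35, -0.088], TCP at [0.281, 0.558, 0.405] pointing down, gripper open.
Joint ranges: [-2.6, 2.6], [-0.5, 2.12], [-1.47, 1.34], [0.16, 2.42], [-1.27, 4.41], [0.06, 2.06], [-2.6, 2.6]. Speed limits (rad/s): [2.22, 2.22, 2.79, 2.79, 3.14, 3.14, 3.14].

INTERFACE

Orientations are given as a unit quaternion [x, y, z, w].
In Python, from workcell import manip, viewer, finder gives the robot as it stands.
- The arm moves only by the tool arm_command, never from a script. Its argument "plan" is a list of rows, each an object with "dp": the shift along the tool's x, y, z in mm, a list of three; "spin": the turn about the tool's z in rad. A call has 1 to 5 rows; each row shifts and turns the commanded pose from where the row before left it, along the tool's axes as they then stand; what a row does not reach is not made up. A row lasts 1/10 s, in which the tool goes at most 50 mm and 8.59 degrees, less where a joint would pass 70% of its speed; a pose out of reach is approached as far as the arm can. A call is refused whole if a number of a shift passes 50 or a number of a turn 0.15, either way. A call with a gripper value outside its range is refused whole. "grip" is the closure, from -1 (fully open) to 1 (shut), set as the call begins (left out, the last holds). The fingers move at their own pace and stop on an object; "newtons" is the grip in N (left out, the last holds). Time passes only in rows, so rows that do not move let the fingers close. It gives the time, the measured TCP pose, the force, the opening and the grip force at its end, in the units of the state.
- manip.get_obs(): the state, without advancing time (a new reading comes with each control period).
- viewer.camera(name): name is "scene" or "top"; returns the picture (480x640x3 uint8, blue, green, red); there is no depth.
- viewer.camera_params(name): a dict with "vertical_fov" (degrees; the focal length in pixels is half the picture's height over the tangent of half this angle, whatever the lens; pixels are square), "cx", "cy" (the principal point, pixels), "k1" (the pictures are not rectified: a ray, as slopes to the right and down, at radius r is drawn at 1 + k1 r^2 times it, then the intrinsics apply), "R" (3x3) and "t" (3): a world point X has camera coordinates R X + t. Camera axes: x right, y down, z forward; pixel columns grow to the right and rows downward; lengths in m; the calibration is good to about 2 mm. A picture is of the moment at which its call begins. camera_params takes no time and is no camera call.
- manip.hand_in(): hands the job in; it is judged then, once.
Trained networks look in the newest picture that a camera, given by its name, has taken for a name from the list of things; names that differ only in an ending like _2 or _b are one class to them, and where a whole thing is asked for, a point or a joint stands for the part that bears it (a point fixed in the world has none). Each returns a list of dicts, best first, with "score" (0 to 1); they miss things now and then, are a little off and sometimes report something else, mostly with a low value. They report only what shows in the picture. A call takes as long as a camera call.
- finder.find_in(camera, thing): "position" ([x, y, z] in m, in world coordinates, good to about 4 mm: the middle of the surface that is visible of it).
The state is a dict: "clock": time; "joint_pos": joint angles; "joint_velocities": joint speeds; "tau": joint torques, N m; "position": TCP position; "ee_rot": TCP orientation; "ft_force": force on the tool from outside, world axes, zero at the start; "torque": the same for the moment, N m; "grip_width": opening from 0.0 (shut) to 1.0 (fully open); "grasp_force": force on a finger pad.
Only numpy, scipy, OpenCV 4.12 (cv2) and the standard library are available. Lean on these libraries where they do the work, as an engineer would, in place of code of your own. Each camera call takes 0.05 s, during which the arm holds its last target. There are 200 camera calls.

## Working session

There is one attempt and no reset: what is moved stays moved. The work goes in short steps, Python scripts to look and compute and a tool call to move; the robot and the scene stay as the last step left them, time stands still between calls to the robot, and variables do not carry over. Pictures are saved under pics/ and viewed, at most 14 in all, crops included, and the job is handed in when it is done.

Besides the shell and the picture viewer there is one more tool, called as name(argument=value, ...), one argument or row to a line, values as JSON. arm_command: Moves the arm, as the interface text tells. Its arguments: {"type":"object","properties":{"plan":{"type":"array","items":{"type":"object","properties":{"dp":{"type":"array","items":{"type":"number"}},"spin":{"type":"number"}}}},"grip":{"type":"number"},"newtons":{"type":"number"}},"required":["plan"]}

```bash
mkdir -p pics; ls; python3 - <<'E'
from workcell import manip, viewer, finder
import cv2,json
o=manip.get_obs();print(o)
for c in ("top","scene"):
    cv2.imwrite(f"pics/{c}0.png",viewer.camera(c));print(c,viewer.camera_params(c))
for n in "spanner drift punch case pad_spanner pad_drift pad_punch pad_case fitting nut".split():
    print(n,[( [round(v,3) for v in d["position"]],round(d["score"],2)) for d in finder.find_in("top",n)[:3]])
E
```

```text
pics
{'clock': 0.0, 'joint_pos': array([-1.12760523,  0.33286682, -0.06468144,  1.46095919,  0.02159789,
        1.34991162, -0.08845484]), 'joint_velocities': array([ 1.28658604e-03,  5.64303853e-05, -9.31696580e-04, -1.31336742e-03,
        1.22833478e-03,  3.36290165e-04,  1.33272946e-04]), 'tau': array([ 1.67853054e-04, -6.25441575e+01,  4.92228940e-02, -3.91618180e+01,
        1.61839428e-02,  9.79283155e-03, -2.63737832e-06]), 'position': array([0.28064851, 0.55829278, 0.40391033]), 'ee_rot': array([ 2.30772200e-01,  9.73007537e-01, -7.12773981e-04, -1.31726432e-04]), 'ft_force': array([ 0.39073635,  1.05655465, -0.10062914]), 'torque': array([-0.00123798,  0.0120926 ,  0.00644669]), 'grasp_force': 0.0, 'grip_width': 0.9970269579924516}
top {'vertical_fov': 42.000011747070914, 'cx': 313.7648038634945, 'cy': 235.94395058981144, 'k1': -0.10044784782764848, 'R': array([[-0.02283512, -0.99965736, -0.01279494],
       [-0.98012209,  0.02490811, -0.19682549],
       [ 0.19707675,  0.00804607, -0.98035505]]), 't': array([0.00383871, 0.56037126, 0.99930798])}
scene {'vertical_fov': 51.404072040413325, 'cx': 319.6240200216422, 'cy': 241.68754370897665, 'k1': -0.05496762779657982, 'R': array([[ 0.74644152, -0.66537595, -0.00999511],
       [-0.51521583, -0.56835021, -0.64150658],
       [ 0.42116233,  0.48399678, -0.76705242]]), 't': array([-0.40437992,  0.32131617,  0.93918574])}
spanner [([0.653, -0.266, 0.005], 0.76), ([0.649, -0.107, -0.0], 0.58)]
drift [([0.655, 0.253, 0.031], 0.51)]
punch [([0.44, -0.104, 0.009], 0.85)]
case [([0.656, 0.257, 0.029], 0.59), ([0.651, -0.268, 0.004], 0.27)]
pad_spanner [([0.65, -0.108, 0.004], 0.72)]
pad_drift [([0.439, 0.085, 0.002], 0.56)]
pad_punch [([0.438, -0.276, 0.007], 0.73)]
pad_case [([0.439, 0.247, 0.007], 0.96)]
fitting [([0.471, 0.003, 0.015], 0.55), ([0.439, -0.1, 0.009], 0.33)]
nut [([0.656, -0.005, 0.016], 0.45), ([0.438, 0.246, 0.006], 0.29)]
```

View pics/top0.png

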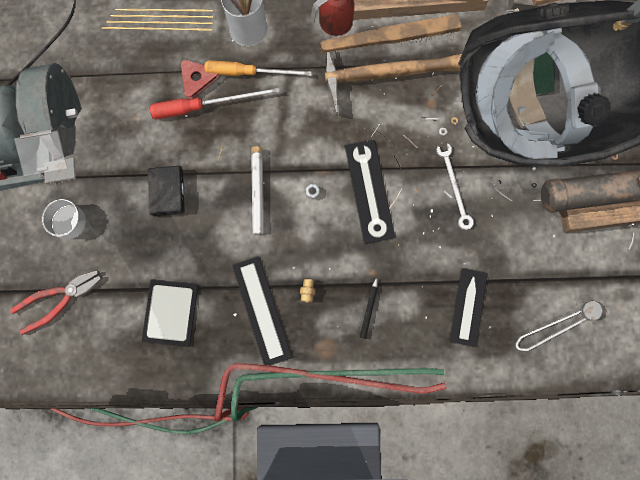

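View pics/scene0.png

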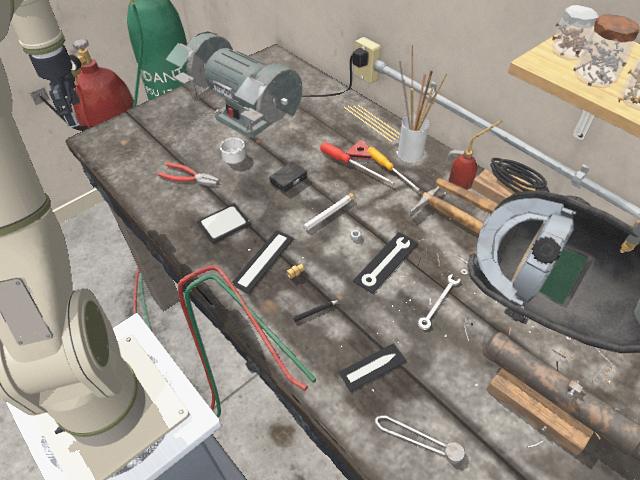

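The top view shows everything clear: case (167,191), drift (257,190), spanner (456,187), punch (370,308); pads for case (170,313), drift (263,310), spanner (370,192) and punch (468,307). The scene view agrees.

```bash
cat > h.py <<'E'
import numpy as np, cv2
from workcell import manip, viewer, finder
def project(X,cam="top"):
    p=viewer.camera_params(cam);X=np.atleast_2d(X)@np.array(p["R"]).T+p["t"]
    s=X[:,:2]/X[:,2:];s=s*(1+p["k1"]*(s**2).sum(1,keepdims=True))
    return s*240/np.tan(np.radians(p["vertical_fov"]/2))+[p["cx"],p["cy"]]
def ortho(img,x,y,z,w,cam="top",s=0.0005):
    """patch around (x,y) at height z, w=half size; image up=+x, left=+y, s m/px"""
    n=int(round(w/s)); g=np.arange(-n,n+1)*s
    U,V=np.meshgrid(g,g); P=np.stack([x-V.ravel(),y-U.ravel(),np.full(U.size,z)],1)
    m=project(P,cam).astype(np.float32).reshape(U.shape+(2,))
    return cv2.remap(img,m[...,0],m[...,1],cv2.INTER_CUBIC)
def blob(img,x,y,z,w,bright=True,thr=None,cam="top",s=0.0005):
    """largest blob near the centre: world centre of its min-area rect, size, yaw of long axis from +x"""
    o=ortho(img,x,y,z,w,cam,s); g=cv2.cvtColor(o,cv2.COLOR_BGR2GRAY)
    m=((g>thr) if bright else (g<thr)).astype(np.uint8)
    n,l,st,_=cv2.connectedComponentsWithStats(m); k=1+np.argmax(st[1:,4]); m=(l==k).astype(np.uint8)
    c=max(cv2.findContours(m,0,2)[0],key=cv2.contourArea)
    M=cv2.moments(m,True); u,v=M["m10"]/M["m00"],M["m01"]/M["m00"]
    a=.5*np.arctan2(2*M["mu11"],M["mu20"]-M["mu02"])
    d=np.array([np.cos(a),np.sin(a)]); 
    if d[1]>0:d=-d
    nrm=np.array([-d[1],d[0]]); q=c[:,0]-[u,v]
    e,f=q@d,q@nrm; ctr=np.array([u,v])+d*(e.max()+e.min())/2+nrm*(f.max()+f.min())/2
    h=w/s; cv2.drawContours(o,[c],-1,(0,0,255),1); cv2.circle(o,tuple(int(t) for t in ctr),2,(0,255,0),-1)
    W=lambda c:np.array([x-(c[1]-h)*s,y-(c[0]-h)*s])
    return dict(rect=W(ctr),cen=W((u,v)),size=(np.ptp(e)*s,np.ptp(f)*s),yaw=np.arctan2(-d[0],-d[1]),vis=o)
E
cat > m.py <<'E'
from h import *
img=viewer.camera("top")
L=[("pad_spanner",.65,-.107,.004,.1,1,150),("pad_drift",.44,.085,.004,.1,1,150),("pad_punch",.438,-.276,.004,.1,1,150),("pad_case",.439,.247,.004,.1,1,150),
("spanner",.653,-.266,.005,.1,1,150),("drift",.655,.09,.012,.1,1,130),("punch",.44,-.104,.006,.07,0,45),("case",.656,.257,.026,.1,0,45)]
v=[]
for n,x,y,z,w,b,t in L:
    r=blob(img,x,y,z,w,b,t); print(n,*(np.round(np.array(r[k])*1e3,1) for k in("rect","cen","size")),"yaw %.3f"%r["yaw"])
    v.append(cv2.resize(r["vis"],(200,200),interpolation=cv2.INTER_AREA) if 0 else cv2.resize(r["vis"],(200,200)))
    
cv2.imwrite("pics/m1.png",np.vstack([np.hstack(v[:4]),np.hstack(v[4:])]))
E
python3 m.py
```

```text
pad_spanner [ 651.5 -110.9] [ 650.4 -111.1] [171.5  33.1] yaw 0.155
pad_drift [441.6  85.2] [441.6  85.2] [167.7  25. ] yaw 0.305
pad_punch [ 437.2 -275. ] [ 432.6 -273.9] [110.4  16.9] yaw -0.223
pad_case [440.8 246.6] [441.1 246.6] [92.8 70.5] yaw -0.130
spanner [ 656.1 -265.8] [ 652.7 -266.2] [162.7  28.7] yaw 0.214
drift [643.3  99.9] [617.1 107.3] [192.4  98.3] yaw -0.223
punch [ 446.1 -119.1] [ 456.3 -121.6] [124.5  50.9] yaw -0.598
case [651.4 219.8] [649.5 226.4] [126.3  71.2] yaw -0.562
```

View pics/m1.png

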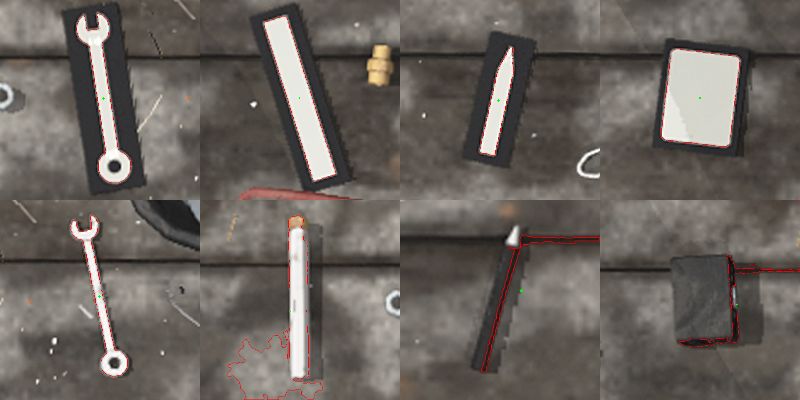

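Pads and spanner are segmented well; drift, punch and case need a closer look, so I'll zoom in on them.

```bash
python3 - <<'E'
from h import *
img=viewer.camera("top")
for t in (170,190,210):
    r=blob(img,.655,.09,.014,.1,1,t);print(t,*(np.round(np.array(r[k])*1e3,1) for k in("rect","cen","size")),r["yaw"])
a=[cv2.resize(cv2.convertScaleAbs(ortho(img,*p,.06),alpha=2.2),(400,400)) for p in((.44,-.104,.006),(.656,.255,.026))]
for i in a:
    for k in range(0,400,50): cv2.line(i,(k,0),(k,6),(0,255,255),1);cv2.line(i,(0,k),(6,k),(0,255,255),1)
cv2.imwrite("pics/z.png",np.hstack(a))
E
```

```text
170 [652.5  92.9] [651.1  92.7] [152.   14.9] 0.0077314362332257585
190 [652.   92.9] [650.9  92.8] [150.   13.8] 0.007792443653339927
210 [652.   92.9] [650.5  92.8] [149.   12.9] 0.009307913354302427
```

View pics/z.png

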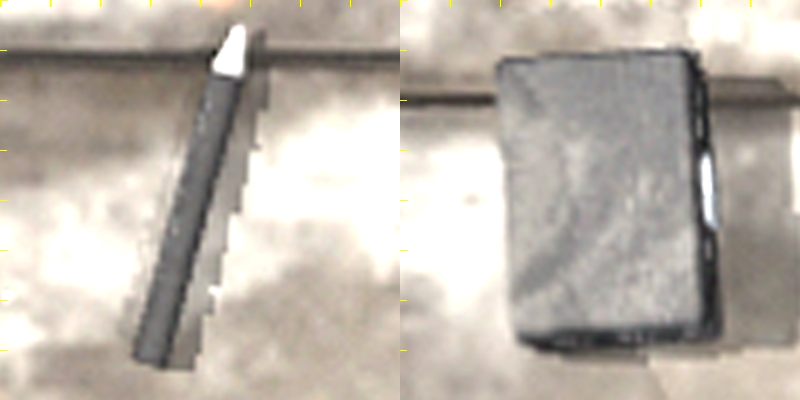

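The zoom is at 0.3 mm/px. The punch runs from tip (238,26) to end (150,363), so its centre is (0.4417, -0.1022) with yaw -0.26. The case top has corners (498,64), (688,52), (705,330) and (520,335), so its centre is (0.6575, 0.2542) with yaw about 0.065.

```bash
cat > go.py <<'E'
# go.py x y tcpz yaw : spin needed, then shift in the tool axes after the spin (mm)
import sys; from h import *; from scipy.spatial.transform import Rotation as Ro
o=manip.get_obs(); R=Ro.from_quat(o["ee_rot"])
x,y,z,yaw=map(float,sys.argv[1:5]); Y=R.as_matrix()[:,1]
d=np.arctan2(Y[1],Y[0])-np.pi/2-yaw
d=(d+np.pi)%(2*np.pi)-np.pi
A=(R*Ro.from_rotvec([0,0,d])).as_matrix()
print("spin %.3f"%d,"dp",np.round(A.T@(np.array([x,y,z])-o["position"])*1e3,1),"clock",round(o["clock"],2),"pos",np.round(o["position"]*1e3,1),"tiltz",np.round(A[:2,2],4),"j7",round(o["joint_pos"][6],2),"w",round(o["grip_width"],3))
E
python3 go.py .6575 .2542 .300 .065
```

```text
spin -0.531 dp [-356.3 -328.1  104.7] clock 0.7 pos [280.7 558.4 404.7] tiltz [0.     0.0001] j7 -0.09 w 0.998
```

arm_command(
  plan=[
    {"spin":-0.13,"dp":[0,0,0]},
    {"spin":-0.13,"dp":[0,0,0]},
    {"spin":-0.13,"dp":[0,0,0]},
    {"spin":-0.14,"dp":[0,0,0]},
  ],
  grip=-1,
  newtons=60,
)

```text
clock: 1.1
position: [0.2807, 0.5584, 0.4048]
ee_rot: [-0.035, 0.999, 0.0, 0.0]
ft_force: [0.3, 0.5, -0.0]
grip_width: 0.999
grasp_force: 0.0
```

arm_command(
  plan=[
    {"dp":[-24,-22,0],"spin":0},
    {"dp":[-24,-22,0],"spin":0},
    {"dp":[-24,-22,0],"spin":0},
    {"dp":[-24,-22,0],"spin":0},
    {"dp":[-24,-22,0],"spin":0},
  ],
)

```text
clock: 1.6
position: [0.4084, 0.4554, 0.4049]
ee_rot: [-0.032, 0.999, 0.0, 0.0]
ft_force: [-0.9, -0.4, 0.6]
grip_width: 1.001
grasp_force: 0.0
```

arm_command(
  plan=[
    {"dp":[-24,-22,10],"spin":0},
    {"dp":[-24,-22,10],"spin":0},
    {"dp":[-24,-22,10],"spin":0},
    {"dp":[-24,-22,10],"spin":0},
    {"dp":[-24,-22,10],"spin":0},
  ],
)

```text
clock: 2.1
position: [0.5352, 0.3534, 0.3544]
ee_rot: [-0.032, 0.999, 0.0, 0.0]
ft_force: [0.0, -0.1, 0.0]
grip_width: 1.002
grasp_force: 0.0
```

arm_command(
  plan=[
    {"dp":[-24,-22,10],"spin":0},
    {"dp":[-24,-22,10],"spin":0},
    {"dp":[-24,-22,10],"spin":0},
    {"dp":[-24,-22,10],"spin":0},
    {"dp":[-20,-20,10],"spin":0},
  ],
)

```text
clock: 2.6
position: [0.6583, 0.2526, 0.3042]
ee_rot: [-0.032, 0.999, -0.0, 0.0]
ft_force: [0.1, 0.0, 0.5]
grip_width: 0.996
grasp_force: 0.0
```

```bash
python3 go.py .6575 .2542 .173 .065
```

```text
spin -0.001 dp [  0.7   1.7 131.2] clock 2.6 pos [658.3 252.6 304.2] tiltz [ 0.0003 -0.0002] j7 1.23 w 0.996
```

arm_command(
  plan=[
    {"dp":[0.7,1.7,35],"spin":0},
    {"dp":[0,0,35],"spin":0},
    {"dp":[0,0,30],"spin":0},
    {"dp":[0,0,20],"spin":0},
    {"dp":[0,0,11],"spin":0},
  ],
)

```text
clock: 3.1
position: [0.6555, 0.2554, 0.1713]
ee_rot: [-0.032, 0.999, -0.0, -0.001]
ft_force: [-0.3, -0.1, 0.1]
grip_width: 0.996
grasp_force: 0.0
```

arm_command(
  plan=[
    {"dp":[0,0,0],"spin":0},
    {"dp":[0,0,0],"spin":0},
    {"dp":[0,0,0],"spin":0},
    {"dp":[0,0,0],"spin":0},
    {"dp":[0,0,0],"spin":0},
  ],
  grip=1,
  newtons=50,
)

```text
clock: 3.6
position: [0.6566, 0.2558, 0.1751]
ee_rot: [-0.032, 0.999, 0.0, 0.001]
ft_force: [-0.4, 0.1, 4.2]
grip_width: 0.69
grasp_force: 57.4
```

arm_command(
  plan=[
    {"dp":[0,0,0],"spin":0},
    {"dp":[0,0,0],"spin":0},
    {"dp":[0,0,0],"spin":0},
  ],
)

```text
clock: 3.9
position: [0.6567, 0.2558, 0.1751]
ee_rot: [-0.032, 0.999, 0.0, 0.001]
ft_force: [-1.8, -1.0, 7.1]
grip_width: 0.693
grasp_force: 57.5
```

```bash
python3 go.py .4408 .2466 .178 -.130; python3 - <<'E'
from h import *
i=viewer.camera("scene");cv2.imwrite("pics/c1.png",cv2.resize(i[60:300,180:500],(640,480)))
E
```

```text
spin 0.194 dp [212.8 -37.1  -3.3] clock 3.9 pos [656.7 255.8 175.1] tiltz [0.0018 0.0009] j7 1.23 w 0.693
```

View pics/c1.png

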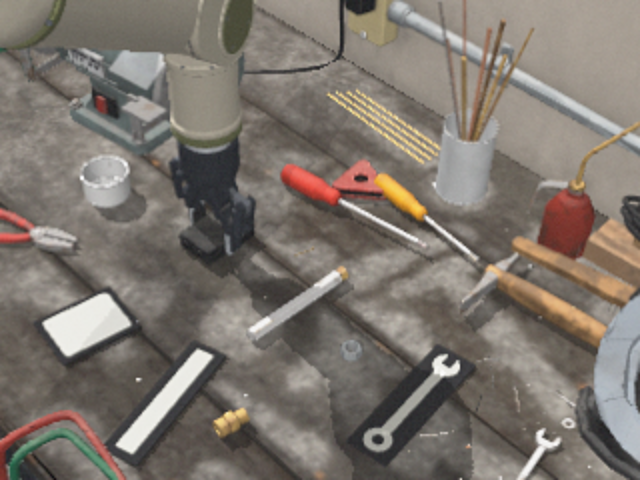

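The scene crop shows the gripper closed across the case, with the case at crop pixel (205,240). Next I'll lift it and carry it to its pad.

arm_command(
  plan=[
    {"dp":[0,0,-20],"spin":0},
    {"dp":[0,0,-30],"spin":0},
    {"dp":[0,0,0],"spin":0.1},
    {"dp":[0,0,0],"spin":0.095},
  ],
)

```text
clock: 4.35
position: [0.6564, 0.2557, 0.2249]
ee_rot: [0.067, 0.998, 0.001, 0.001]
ft_force: [-0.6, -0.4, -4.0]
grip_width: 0.692
grasp_force: 56.6
```

arm_command(
  plan=[
    {"dp":[42,-8,0],"spin":0},
    {"dp":[42,-7,0],"spin":0},
    {"dp":[42,-7,0],"spin":0},
    {"dp":[42,-7,0],"spin":0},
    {"dp":[42,-7,0],"spin":0},
  ],
)

```text
clock: 4.85
position: [0.4414, 0.247, 0.2236]
ee_rot: [0.065, 0.998, 0.0, -0.0]
ft_force: [0.5, 1.2, -2.1]
grip_width: 0.689
grasp_force: 56.6
```

arm_command(
  plan=[
    {"dp":[0,0,0],"spin":0},
    {"dp":[0,0,0],"spin":0},
  ],
)

```text
clock: 5.05
position: [0.4426, 0.2475, 0.224]
ee_rot: [0.065, 0.998, 0.0, 0.0]
ft_force: [0.7, -0.3, -3.0]
grip_width: 0.695
grasp_force: 56.6
```

```bash
python3 go.py .4402 .2466 .178 -.130
```

```text
spin 0.000 dp [ 2.3 -1.2 46. ] clock 5.05 pos [442.6 247.5 224. ] tiltz [0.0003 0.0005] j7 0.86 w 0.695
```

arm_command(
  plan=[
    {"dp":[2,-1,20],"spin":0},
    {"dp":[0,0,15],"spin":0},
    {"dp":[0,0,6],"spin":0},
    {"dp":[0,0,3],"spin":0},
    {"dp":[0,0,0],"spin":0},
  ],
)

```text
clock: 5.55
position: [0.4418, 0.2466, 0.1798]
ee_rot: [0.066, 0.998, 0.0, 0.0]
ft_force: [-0.7, 0.1, -1.0]
grip_width: 0.69
grasp_force: 56.6
```

```bash
python3 go.py .4402 .2466 .178 -.130
```

```text
spin -0.001 dp [ 1.5 -0.2  1.8] clock 5.55 pos [441.8 246.6 179.8] tiltz [0.0003 0.0001] j7 0.86 w 0.69
```

arm_command(
  plan=[
    {"dp":[1.4,0,-0.5],"spin":0},
    {"dp":[0,0,1.2],"spin":0},
    {"dp":[0,0,0],"spin":0},
  ],
)

```text
clock: 5.85
position: [0.4399, 0.2469, 0.1793]
ee_rot: [0.065, 0.998, 0.0, 0.0]
ft_force: [-0.4, 0.3, -2.3]
grip_width: 0.694
grasp_force: 56.6
```

arm_command(
  plan=[
    {"dp":[0,0,0],"spin":0},
    {"dp":[0,0,0],"spin":0},
    {"dp":[0,0,0],"spin":0},
    {"dp":[0,0,0],"spin":0},
  ],
  grip=-1,
)

```text
clock: 6.25
position: [0.4399, 0.2468, 0.1792]
ee_rot: [0.065, 0.998, 0.0, 0.0]
ft_force: [-0.8, 0.7, 0.5]
grip_width: 0.998
grasp_force: 0.0
```

arm_command(
  plan=[
    {"dp":[0,0,-20],"spin":0},
    {"dp":[0,0,-30],"spin":0},
    {"dp":[0,0,-35],"spin":0},
    {"dp":[0,0,-35],"spin":0},
  ],
)

```text
clock: 6.65
position: [0.4396, 0.2466, 0.3002]
ee_rot: [0.065, 0.998, -0.0, -0.0]
ft_force: [1.2, -0.0, -0.9]
grip_width: 1.001
grasp_force: 0.0
```

```bash
python3 go.py .658 .093 .23 .008
```

```text
spin -0.139 dp [-217.2 -155.3   70.2] clock 6.65 pos [439.6 246.6 300.2] tiltz [-0.0003 -0.0002] j7 0.85 w 1.001
```

arm_command(
  plan=[
    {"dp":[0,0,0],"spin":-0.139},
    {"dp":[-36,-26,0],"spin":0},
    {"dp":[-36,-26,0],"spin":0},
    {"dp":[-36,-26,0],"spin":0},
    {"dp":[-36,-26,0],"spin":0},
  ],
  grip=-0.4,
)

```text
clock: 7.15
position: [0.5859, 0.1429, 0.2992]
ee_rot: [-0.004, 1.0, 0.0, 0.0]
ft_force: [1.0, 0.6, 0.1]
grip_width: 0.704
grasp_force: 0.0
```

arm_command(
  plan=[
    {"dp":[-36,-26,20],"spin":0},
    {"dp":[-36,-25,25],"spin":0},
    {"dp":[0,0,25],"spin":0},
    {"dp":[0,0,0],"spin":0},
    {"dp":[0,0,0],"spin":0},
  ],
)

```text
clock: 7.65
position: [0.6564, 0.0945, 0.2294]
ee_rot: [-0.005, 1.0, 0.0, -0.001]
ft_force: [0.3, 0.2, 0.4]
grip_width: 0.694
grasp_force: 0.0
```

```bash
python3 go.py .658 .093 .178 .008; python3 - <<'E'
from h import *
i=viewer.camera("top");a=cv2.resize(cv2.convertScaleAbs(ortho(i,.4408,.2466,.03,.06),alpha=2),(400,400))
b=cv2.resize(i[110:260,200:400],(533,400));cv2.imwrite("pics/c2.png",np.hstack([a,b[:,:400]]))
E
```

```text
spin 0.001 dp [-1.7 -1.6 51.4] clock 7.65 pos [656.4  94.5 229.4] tiltz [-0.0011  0.0004] j7 1.45 w 0.694
```

View pics/c2.png

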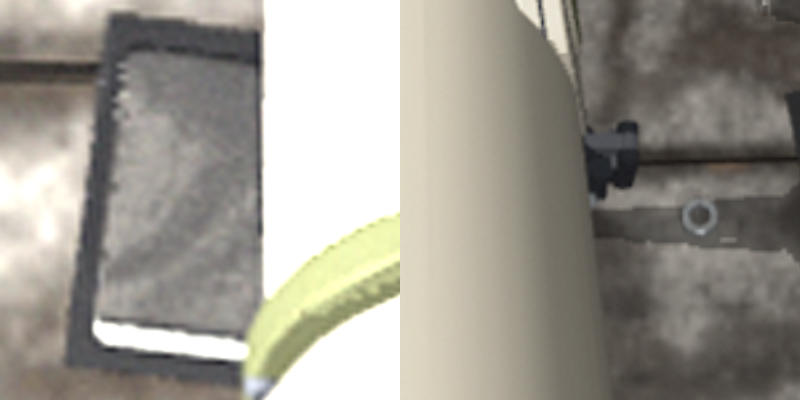

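The arm hides half of the case, so I'll check it later from a clear view. I'll go on to the drift.

arm_command(
  plan=[
    {"dp":[-1.5,-1.5,20],"spin":0},
    {"dp":[0,0,20],"spin":0},
    {"dp":[0,0,10.5],"spin":0},
    {"dp":[0,0,0],"spin":0},
  ],
)

```text
clock: 8.1
position: [0.6577, 0.0931, 0.1787]
ee_rot: [-0.005, 1.0, 0.0, -0.0]
ft_force: [-0.1, 0.5, 0.3]
grip_width: 0.697
grasp_force: 0.0
```

arm_command(
  plan=[
    {"dp":[0,0,0],"spin":0},
    {"dp":[0,0,0],"spin":0},
    {"dp":[0,0,0],"spin":0},
    {"dp":[0,0,0],"spin":0},
    {"dp":[0,0,0],"spin":0},
  ],
  grip=1,
  newtons=90,
)

```text
clock: 8.6
position: [0.6587, 0.0922, 0.1804]
ee_rot: [-0.004, 1.0, 0.0, 0.001]
ft_force: [-2.2, -0.1, 8.0]
grip_width: 0.175
grasp_force: 88.1
```

arm_command(
  plan=[
    {"dp":[0,0,0],"spin":0},
    {"dp":[0,0,0],"spin":0},
    {"dp":[0,0,0],"spin":0},
  ],
)

```text
clock: 8.9
position: [0.6587, 0.0923, 0.1804]
ee_rot: [-0.004, 1.0, 0.0, 0.001]
ft_force: [-2.3, -1.2, 7.7]
grip_width: 0.173
grasp_force: 88.1
```

```bash
python3 go.py .4416 .0852 .25 .305
```

```text
spin -0.297 dp [209.1  58.5 -70. ] clock 8.9 pos [658.7  92.3 180.4] tiltz [0.0017 0.0005] j7 1.46 w 0.173
```

arm_command(
  plan=[
    {"dp":[0,0,-20],"spin":0},
    {"dp":[0,0,-30],"spin":0},
    {"dp":[0,0,0],"spin":-0.1},
    {"dp":[0,0,0],"spin":-0.1},
    {"dp":[0,0,0],"spin":-0.1},
  ],
)

```text
clock: 9.4
position: [0.6579, 0.0923, 0.2285]
ee_rot: [-0.156, 0.988, 0.0, -0.0]
ft_force: [0.1, 0.1, -6.5]
grip_width: 0.172
grasp_force: 89.3
```

arm_command(
  plan=[
    {"dp":[41,12,0],"spin":0},
    {"dp":[42,12,0],"spin":0},
    {"dp":[42,12,0],"spin":0},
    {"dp":[42,11,0],"spin":0},
    {"dp":[42,11,0],"spin":0},
  ],
)

```text
clock: 9.9
position: [0.4394, 0.0839, 0.2284]
ee_rot: [-0.154, 0.988, -0.0, -0.0]
ft_force: [1.3, 1.1, -3.8]
grip_width: 0.172
grasp_force: 89.5
```

arm_command(
  plan=[
    {"dp":[0,0,0],"spin":0},
    {"dp":[0,0,0],"spin":0},
  ],
)

```text
clock: 10.1
position: [0.4406, 0.084, 0.2289]
ee_rot: [-0.154, 0.988, 0.0, 0.0]
ft_force: [0.3, 0.2, -4.7]
grip_width: 0.171
grasp_force: 89.5
```

```bash
python3 go.py .4416 .0852 .1844 .305; python3 - <<'E'
from h import *
i=viewer.camera("scene");cv2.imwrite("pics/d1.png",cv2.resize(i[150:390,180:500],(640,480)))
E
```

```text
spin 0.004 dp [-1.3  0.8 44.5] clock 10.1 pos [440.6  84.  228.9] tiltz [0.0001 0.0003] j7 1.61 w 0.171
```

View pics/d1.png

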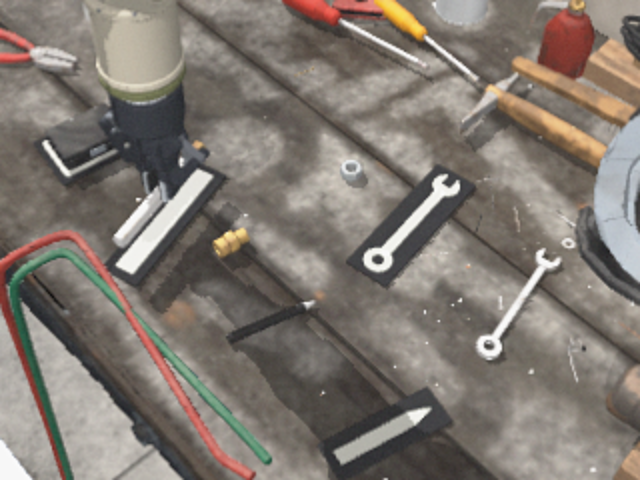

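The drift hangs level over its pad, with its near end at crop (120,240). I'll lower it.

arm_command(
  plan=[
    {"dp":[-1.3,0.8,20],"spin":0.004},
    {"dp":[0,0,15],"spin":0},
    {"dp":[0,0,6],"spin":0},
    {"dp":[0,0,2.5],"spin":0},
    {"dp":[0,0,0],"spin":0},
  ],
)

```text
clock: 10.65
position: [0.443, 0.0853, 0.1854]
ee_rot: [-0.151, 0.988, -0.0, 0.0]
ft_force: [0.1, 0.7, -5.0]
grip_width: 0.172
grasp_force: 89.4
```

arm_command(
  plan=[
    {"dp":[0,0,1],"spin":0},
    {"dp":[0,0,0],"spin":0},
  ],
)

```text
clock: 10.85
position: [0.4428, 0.0853, 0.1847]
ee_rot: [-0.151, 0.988, 0.0, 0.0]
ft_force: [0.0, 0.4, -5.5]
grip_width: 0.169
grasp_force: 89.4
```

```bash
python3 go.py .4416 .0852 .1844 .305
```

```text
spin -0.001 dp [1.2 0.2 0.3] clock 10.85 pos [442.8  85.3 184.7] tiltz [0.0008 0.0004] j7 1.61 w 0.169
```

arm_command(
  plan=[
    {"dp":[0.5,0,0.8],"spin":0},
    {"dp":[0,0,0.8],"spin":0},
    {"dp":[0,0,0],"spin":0},
  ],
)

```text
clock: 11.15
position: [0.4426, 0.0853, 0.1842]
ee_rot: [-0.151, 0.988, 0.0, 0.001]
ft_force: [-6.9, -1.6, 16.1]
grip_width: 0.169
grasp_force: 91.9
```

arm_command(
  plan=[
    {"dp":[0,0,0],"spin":0},
    {"dp":[0,0,0],"spin":0},
    {"dp":[0,0,0],"spin":0},
    {"dp":[0,0,0],"spin":0},
  ],
  grip=-0.4,
)

```text
clock: 11.55
position: [0.4421, 0.0852, 0.1827]
ee_rot: [-0.152, 0.988, 0.0, 0.0]
ft_force: [0.1, 1.0, 0.0]
grip_width: 0.699
grasp_force: 0.0
```

arm_command(
  plan=[
    {"dp":[0,0,-20],"spin":0},
    {"dp":[0,0,-30],"spin":0},
    {"dp":[0,0,-30],"spin":0},
    {"dp":[0,0,-30],"spin":0},
  ],
)

```text
clock: 11.95
position: [0.4419, 0.0851, 0.2937]
ee_rot: [-0.152, 0.988, -0.0, -0.0]
ft_force: [1.8, 0.6, -0.0]
grip_width: 0.702
grasp_force: 0.0
```

```bash
python3 go.py .6561 -.2658 .25 .214
```

```text
spin 0.090 dp [-134.8 -388.4   43.7] clock 11.95 pos [441.9  85.1 293.7] tiltz [-0.0002 -0.    ] j7 1.59 w 0.702
```

Now the spanner. At its hover I can also check the case and drift.

arm_command(
  plan=[
    {"dp":[0,0,0],"spin":0.09},
    {"dp":[-13,-38,0],"spin":0},
    {"dp":[-13,-38,0],"spin":0},
    {"dp":[-13,-38,0],"spin":0},
    {"dp":[-13,-38,0],"spin":0},
  ],
)

```text
clock: 12.45
position: [0.5258, -0.0537, 0.2927]
ee_rot: [-0.107, 0.994, 0.0, 0.0]
ft_force: [0.5, 1.0, -0.8]
grip_width: 0.701
grasp_force: 0.0
```

arm_command(
  plan=[
    {"dp":[-14,-39,8],"spin":0},
    {"dp":[-14,-39,9],"spin":0},
    {"dp":[-14,-39,9],"spin":0},
    {"dp":[-14,-39,9],"spin":0},
    {"dp":[-14,-39,9],"spin":0},
  ],
)

```text
clock: 12.95
position: [0.6358, -0.2293, 0.2479]
ee_rot: [-0.107, 0.994, 0.0, -0.0]
ft_force: [0.1, 0.1, 0.6]
grip_width: 0.7
grasp_force: 0.0
```

arm_command(
  plan=[
    {"dp":[-13,-41,0],"spin":0},
    {"dp":[0,0,0],"spin":0},
    {"dp":[0,0,0],"spin":0},
  ],
)

```text
clock: 13.25
position: [0.6562, -0.2662, 0.2476]
ee_rot: [-0.106, 0.994, 0.0, -0.001]
ft_force: [-0.4, 0.7, 0.6]
grip_width: 0.703
grasp_force: 0.0
```

```bash
python3 go.py .6561 -.2658 .178 .214; python3 - <<'E'
from h import *
i=viewer.camera("top");a=cv2.resize(cv2.convertScaleAbs(ortho(i,.4408,.2466,.004,.065),alpha=1.8),(390,390))
b=cv2.resize(cv2.convertScaleAbs(ortho(i,.4416,.0852,.004,.1),alpha=.8),(400,400));cv2.imwrite("pics/c3.png",np.hstack([a,b[:390]]))
E
```

```text
spin -0.001 dp [-0.   0.4 69.6] clock 13.25 pos [ 656.2 -266.2  247.6] tiltz [-0.0013 -0.    ] j7 2.23 w 0.703
```

View pics/c3.png

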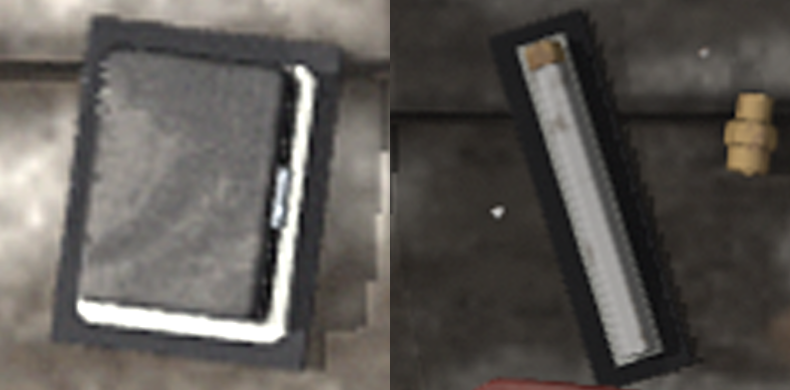

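The case and drift both lie within about 1 mm of their outlines: the pale margins show around the case's right and bottom edges, and the drift sits inside its bar from (543,42) to (632,357). Now I'll grasp the spanner.

arm_command(
  plan=[
    {"dp":[0,0.4,25],"spin":0},
    {"dp":[0,0,25],"spin":0},
    {"dp":[0,0,15],"spin":0},
    {"dp":[0,0,6],"spin":0},
    {"dp":[0,0,0],"spin":0},
  ],
  grip=0.2,
)

```text
clock: 13.8
position: [0.6563, -0.2642, 0.1774]
ee_rot: [-0.107, 0.994, 0.0, -0.0]
ft_force: [0.1, -0.5, 0.3]
grip_width: 0.396
grasp_force: 0.0
```

arm_command(
  plan=[
    {"dp":[0,0,1],"spin":0},
    {"dp":[0,0,0],"spin":0},
    {"dp":[0,0,0],"spin":0},
    {"dp":[0,0,0],"spin":0},
    {"dp":[0,0,0],"spin":0},
  ],
  grip=1,
  newtons=50,
)

```text
clock: 14.3
position: [0.6568, -0.2651, 0.1779]
ee_rot: [-0.107, 0.994, -0.0, 0.001]
ft_force: [-1.4, 1.2, 6.4]
grip_width: 0.06
grasp_force: 49.5
```

arm_command(
  plan=[
    {"dp":[0,0,0],"spin":0},
    {"dp":[0,0,0],"spin":0},
  ],
)

```text
clock: 14.5
position: [0.6568, -0.2651, 0.1779]
ee_rot: [-0.107, 0.994, -0.0, 0.001]
ft_force: [-1.2, 0.7, 6.2]
grip_width: 0.052
grasp_force: 49.5
```

```bash
python3 go.py .6515 -.1109 .25 .155
```

```text
spin 0.059 dp [-18.7 153.1 -72.2] clock 14.5 pos [ 656.8 -265.1  177.9] tiltz [ 0.0018 -0.0004] j7 2.25 w 0.052
```

arm_command(
  plan=[
    {"dp":[0,0,-15],"spin":0},
    {"dp":[0,0,-25],"spin":0},
    {"dp":[0,0,0],"spin":0.059},
    {"dp":[-4,38,0],"spin":0},
    {"dp":[-5,38,0],"spin":0},
  ],
)

```text
clock: 15.0
position: [0.653, -0.189, 0.2176]
ee_rot: [-0.076, 0.997, -0.0, 0.0]
ft_force: [0.3, 1.9, -1.7]
grip_width: 0.05
grasp_force: 48.9
```

arm_command(
  plan=[
    {"dp":[-5,38,0],"spin":0},
    {"dp":[-5,38,0],"spin":0},
    {"dp":[0,0,0],"spin":0},
    {"dp":[0,0,0],"spin":0},
  ],
)

```text
clock: 15.4
position: [0.6518, -0.1105, 0.2174]
ee_rot: [-0.079, 0.997, 0.0, 0.0]
ft_force: [-0.6, -0.7, -1.1]
grip_width: 0.058
grasp_force: 49.0
```

```bash
python3 go.py .6520 -.1109 .1819 .155; python3 - <<'E'
from h import *
i=viewer.camera("scene");cv2.imwrite("pics/s1.png",cv2.resize(i[150:390,250:570],(640,480)))
E
```

```text
spin 0.003 dp [-0.1 -0.4 35.5] clock 15.4 pos [ 651.8 -110.5  217.4] tiltz [0.0005 0.0004] j7 1.96 w 0.058
```

View pics/s1.png

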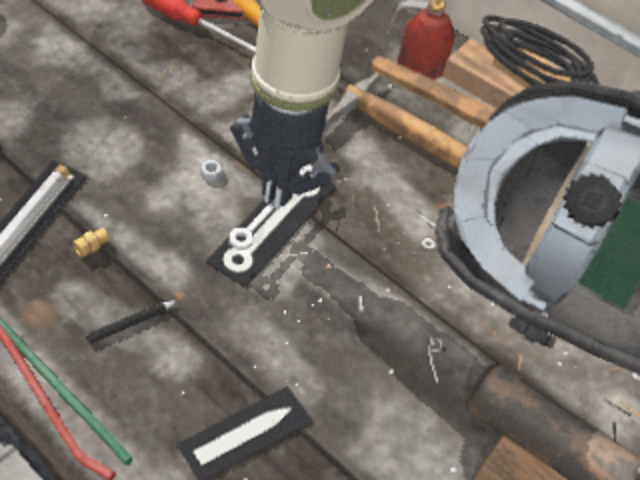

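The spanner is held level above its outline (ring end at crop (240,237)). I'll lower it until the contact force shows.

arm_command(
  plan=[
    {"dp":[0,-0.4,20],"spin":0.003},
    {"dp":[0,0,10],"spin":0},
    {"dp":[0,0,4],"spin":0},
    {"dp":[0,0,0],"spin":0},
  ],
)

```text
clock: 15.85
position: [0.6514, -0.1133, 0.1825]
ee_rot: [-0.075, 0.997, -0.0, -0.0]
ft_force: [-0.3, -0.1, -1.0]
grip_width: 0.055
grasp_force: 49.1
```

arm_command(
  plan=[
    {"dp":[0,0,1],"spin":0},
    {"dp":[0,0,0],"spin":0},
  ],
)

```text
clock: 16.05
position: [0.6518, -0.1126, 0.182]
ee_rot: [-0.076, 0.997, -0.0, 0.0]
ft_force: [0.1, -0.7, -0.2]
grip_width: 0.055
grasp_force: 49.2
```

arm_command(
  plan=[
    {"dp":[0,0,1],"spin":0},
    {"dp":[0,0,0],"spin":0},
  ],
)

```text
clock: 16.25
position: [0.6519, -0.1126, 0.1819]
ee_rot: [-0.076, 0.997, -0.0, 0.0]
ft_force: [-4.5, -0.5, 8.9]
grip_width: 0.055
grasp_force: 51.0
```

```bash
python3 go.py .6520 -.1109 .1819 .155
```

```text
spin -0.003 dp [-0.4  1.7 -0. ] clock 16.25 pos [ 651.9 -112.6  181.9] tiltz [ 0.0008 -0.0002] j7 1.97 w 0.055
```

arm_command(
  plan=[
    {"dp":[0,0,-3],"spin":0},
    {"dp":[-0.3,1.6,0],"spin":0},
    {"dp":[0,0,0],"spin":0},
  ],
)

```text
clock: 16.55
position: [0.6518, -0.1101, 0.1835]
ee_rot: [-0.076, 0.997, 0.0, 0.0]
ft_force: [-0.0, 1.4, -1.0]
grip_width: 0.054
grasp_force: 49.0
```

arm_command(
  plan=[
    {"dp":[0,0,2],"spin":0},
    {"dp":[0,0,0.6],"spin":0},
    {"dp":[0,0,0],"spin":0},
  ],
)

```text
clock: 16.85
position: [0.6519, -0.1104, 0.1818]
ee_rot: [-0.076, 0.997, 0.0, 0.0]
ft_force: [-4.1, 0.7, 9.1]
grip_width: 0.056
grasp_force: 51.2
```

arm_command(
  plan=[
    {"dp":[0,0,0],"spin":0},
    {"dp":[0,0,0],"spin":0},
    {"dp":[0,0,0],"spin":0},
  ],
  grip=-0.2,
)

```text
clock: 17.15
position: [0.6517, -0.1106, 0.1807]
ee_rot: [-0.076, 0.997, 0.0, -0.0]
ft_force: [-0.6, 0.1, 0.2]
grip_width: 0.562
grasp_force: 0.0
```

arm_command(
  plan=[
    {"dp":[0,0,-20],"spin":0},
    {"dp":[0,0,-30],"spin":0},
    {"dp":[0,0,-30],"spin":0},
    {"dp":[0,0,0],"spin":0},
  ],
)

```text
clock: 17.55
position: [0.6531, -0.1111, 0.2656]
ee_rot: [-0.076, 0.997, -0.001, 0.003]
ft_force: [1.1, 0.7, 0.4]
grip_width: 0.6
grasp_force: 0.0
```

```bash
python3 go.py .432 -.0996 .23 -.26
```

```text
spin 0.412 dp [216.8 -45.8  34. ] clock 17.55 pos [ 653.1 -111.1  265.6] tiltz [ 0.0069 -0.0006] j7 1.94 w 0.6
```

arm_command(
  plan=[
    {"dp":[0,0,0],"spin":0.137},
    {"dp":[0,0,0],"spin":0.137},
    {"dp":[0,0,0],"spin":0.138},
    {"dp":[40,-8,0],"spin":0},
  ],
)

```text
clock: 17.95
position: [0.613, -0.1072, 0.2594]
ee_rot: [0.131, 0.991, -0.001, 0.0]
ft_force: [-0.1, -0.8, 0.7]
grip_width: 0.602
grasp_force: 0.0
```

arm_command(
  plan=[
    {"dp":[40,-9,0],"spin":0},
    {"dp":[40,-9,0],"spin":0},
    {"dp":[40,-9,10],"spin":0},
    {"dp":[40,-9,10],"spin":0},
    {"dp":[16,-2,10],"spin":0},
  ],
)

```text
clock: 18.45
position: [0.4278, -0.0997, 0.2299]
ee_rot: [0.13, 0.992, 0.0, -0.001]
ft_force: [0.5, -0.8, 0.4]
grip_width: 0.604
grasp_force: 0.0
```

arm_command(
  plan=[
    {"dp":[0,0,0],"spin":0},
    {"dp":[0,0,0],"spin":0},
  ],
)

```text
clock: 18.65
position: [0.4317, -0.0995, 0.2313]
ee_rot: [0.129, 0.992, 0.0, 0.0]
ft_force: [0.1, 0.1, 0.1]
grip_width: 0.599
grasp_force: 0.0
```

```bash
python3 go.py .432 -.0996 .179 -.26; python3 - <<'E'
from h import *
i=viewer.camera("top")
for t in(150,170):
  r=blob(i,.6515,-.1109,.008,.1,1,t);print(*(np.round(np.array(r[k])*1e3,1) for k in("rect","cen","size")),r["yaw"])
cv2.imwrite("pics/s2.png",cv2.resize(r["vis"],(600,600)))
E
```

```text
spin 0.000 dp [-0.3 -0.  52.3] clock 18.65 pos [431.7 -99.5 231.3] tiltz [0.0009 0.0001] j7 1.49 w 0.599
[ 650.2 -110. ] [ 647.7 -110.1] [170.7  32.1] 0.1554445231436637
[ 650.2 -110.1] [ 647.7 -109.9] [169.8  31.5] 0.1528274297525099
```

View pics/s2.png

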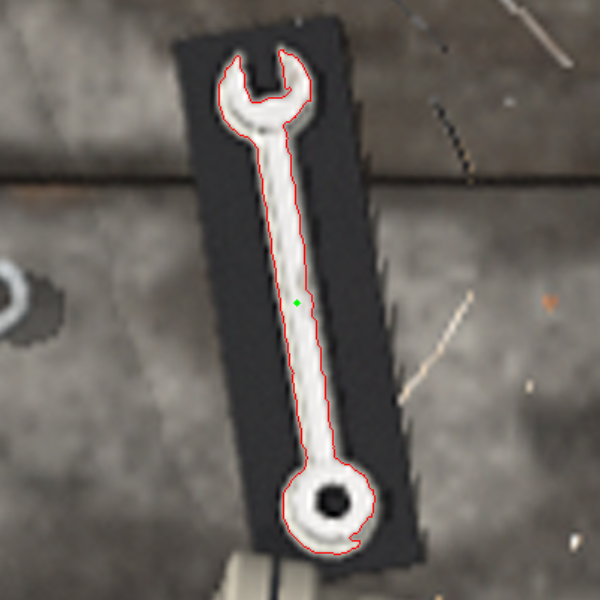

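The spanner lies over its outline: jaw at (265,80), ring at (330,505), with a few pixels of pale margin. Now the punch.

arm_command(
  plan=[
    {"dp":[0,0,25],"spin":0},
    {"dp":[0,0,15],"spin":0},
    {"dp":[0,0,10],"spin":0},
    {"dp":[0,0,3],"spin":0},
    {"dp":[0,0,0],"spin":0},
  ],
  grip=0.2,
)

```text
clock: 19.2
position: [0.4316, -0.0996, 0.178]
ee_rot: [0.13, 0.992, -0.0, -0.0]
ft_force: [0.9, -0.3, 0.6]
grip_width: 0.4
grasp_force: 0.0
```

arm_command(
  plan=[
    {"dp":[0,0,0],"spin":0},
    {"dp":[0,0,0],"spin":0},
    {"dp":[0,0,0],"spin":0},
    {"dp":[0,0,0],"spin":0},
    {"dp":[0,0,0],"spin":0},
  ],
  grip=1,
  newtons=50,
)

```text
clock: 19.7
position: [0.4316, -0.0996, 0.1788]
ee_rot: [0.13, 0.992, 0.0, 0.001]
ft_force: [-1.7, -0.3, 6.6]
grip_width: 0.104
grasp_force: 49.2
```

arm_command(
  plan=[
    {"dp":[0,0,0],"spin":0},
    {"dp":[0,0,0],"spin":0},
  ],
)

```text
clock: 19.9
position: [0.4316, -0.0996, 0.1788]
ee_rot: [0.13, 0.992, 0.0, 0.001]
ft_force: [-1.1, 0.1, 5.8]
grip_width: 0.108
grasp_force: 49.2
```

```bash
python3 go.py .4275 -.2728 .24 -.223
```

```text
spin -0.037 dp [ -34.4 -169.8  -61.2] clock 19.9 pos [431.6 -99.6 178.8] tiltz [0.0016 0.0003] j7 1.55 w 0.108
```

arm_command(
  plan=[
    {"dp":[0,0,-15],"spin":0},
    {"dp":[0,0,-25],"spin":0},
    {"dp":[0,0,0],"spin":-0.037},
    {"dp":[-7,-34,0],"spin":0},
    {"dp":[-7,-34,0],"spin":0},
  ],
)

```text
clock: 20.4
position: [0.43, -0.1691, 0.2186]
ee_rot: [0.11, 0.994, 0.0, 0.001]
ft_force: [0.9, -0.1, -0.1]
grip_width: 0.106
grasp_force: 49.0
```

arm_command(
  plan=[
    {"dp":[-7,-34,0],"spin":0},
    {"dp":[-7,-34,0],"spin":0},
    {"dp":[-7,-34,0],"spin":0},
    {"dp":[0,0,0],"spin":0},
    {"dp":[0,0,0],"spin":0},
  ],
)

```text
clock: 20.9
position: [0.4275, -0.2736, 0.218]
ee_rot: [0.112, 0.994, -0.0, -0.0]
ft_force: [-1.2, 0.1, -1.0]
grip_width: 0.11
grasp_force: 49.1
```

```bash
python3 go.py .4275 -.2728 .1828 -.223;  python3 - <<'E'
from h import *
i=viewer.camera("scene");cv2.imwrite("pics/p1.png",cv2.resize(i[240:440,250:500],(600,480)))
E
```

```text
spin -0.002 dp [ 0.2  0.8 35.2] clock 20.9 pos [ 427.5 -273.6  218. ] tiltz [-0.0001 -0.    ] j7 1.99 w 0.11
```

View pics/p1.png

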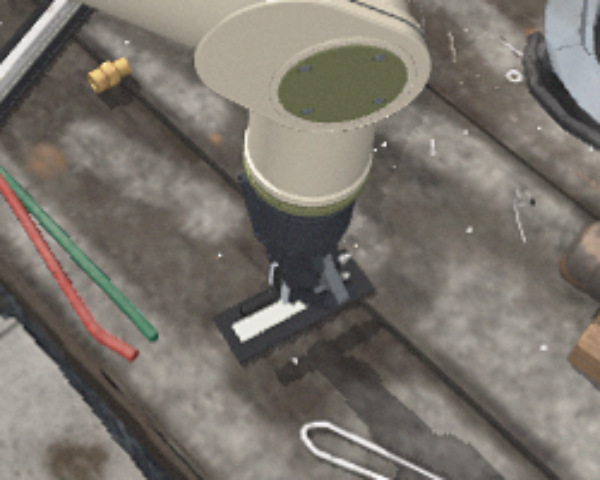

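The punch is held over its pad, with its shank end visible at (255,300).

arm_command(
  plan=[
    {"dp":[0,0.8,18],"spin":-0.002},
    {"dp":[0,0,10],"spin":0},
    {"dp":[0,0,6],"spin":0},
    {"dp":[0,0,0],"spin":0},
    {"dp":[0,0,0],"spin":0},
  ],
)

```text
clock: 21.45
position: [0.428, -0.2721, 0.1841]
ee_rot: [0.11, 0.994, 0.0, -0.0]
ft_force: [0.2, 0.0, -0.5]
grip_width: 0.104
grasp_force: 49.1
```

```bash
python3 go.py .4275 -.2728 .1828 -.223
```

```text
spin 0.003 dp [ 0.3 -0.8  1.3] clock 21.45 pos [ 428.  -272.1  184.1] tiltz [-0.      0.0001] j7 2.02 w 0.104
```

arm_command(
  plan=[
    {"dp":[0.3,-0.6,1],"spin":0.003},
    {"dp":[0,0,0.6],"spin":0},
    {"dp":[0,0,0.4],"spin":0},
    {"dp":[0,0,0],"spin":0},
  ],
)

```text
clock: 21.85
position: [0.4275, -0.273, 0.1828]
ee_rot: [0.112, 0.994, 0.0, 0.0]
ft_force: [-3.2, 2.7, 12.4]
grip_width: 0.106
grasp_force: 50.5
```

arm_command(
  plan=[
    {"dp":[0,0,0],"spin":0},
    {"dp":[0,0,0],"spin":0},
    {"dp":[0,0,0],"spin":0},
  ],
  grip=0,
)

```text
clock: 22.15
position: [0.4275, -0.2728, 0.182]
ee_rot: [0.112, 0.994, 0.0, 0.0]
ft_force: [-0.4, 0.9, -0.2]
grip_width: 0.496
grasp_force: 0.0
```

arm_command(
  plan=[
    {"dp":[0,0,-15],"spin":0},
    {"dp":[0,0,-30],"spin":0},
    {"dp":[0,0,-40],"spin":0},
    {"dp":[0,0,-40],"spin":0},
  ],
)

```text
clock: 22.55
position: [0.4271, -0.2727, 0.3081]
ee_rot: [0.112, 0.994, -0.0, -0.001]
ft_force: [0.5, -0.0, 0.7]
grip_width: 0.503
grasp_force: 0.0
```

arm_command(
  plan=[
    {"dp":[-10,-35,-30],"spin":0},
    {"dp":[-10,-40,-20],"spin":0},
    {"dp":[-10,-40,0],"spin":0},
    {"dp":[-10,-40,0],"spin":0},
  ],
)

```text
clock: 22.95
position: [0.4323, -0.4342, 0.3578]
ee_rot: [0.111, 0.994, -0.0, 0.001]
ft_force: [0.5, -0.2, 0.8]
grip_width: 0.501
grasp_force: 0.0
```

```bash
python3 - <<'E'
from h import *
i=viewer.camera("top"); g=lambda x,y,w,z,al:cv2.resize(cv2.convertScaleAbs(ortho(i,x,y,z,w),alpha=al),(400,400))
cv2.imwrite("pics/f.png",np.hstack([g(.4372,-.275,.07,.004,1.3),g(.4408,.2466,.06,.004,1.5)])); cv2.imwrite("pics/ftop.png",i)
for t in(150,):
  for n,a in dict(sp=(.6515,-.1109,.008,.1),fit=(.471,0,.01,.03)).items():
    r=blob(i,*a,1,t);print(n,*(np.round(np.array(r[k])*1e3,1) for k in("rect","size")),r["yaw"])
E
```

```text
sp [ 650.2 -110.1] [170.9  32.6] 0.15609646090755797
fit [474.6   7.4] [40.2 18.9] -0.16110380459502888
```

View pics/f.png

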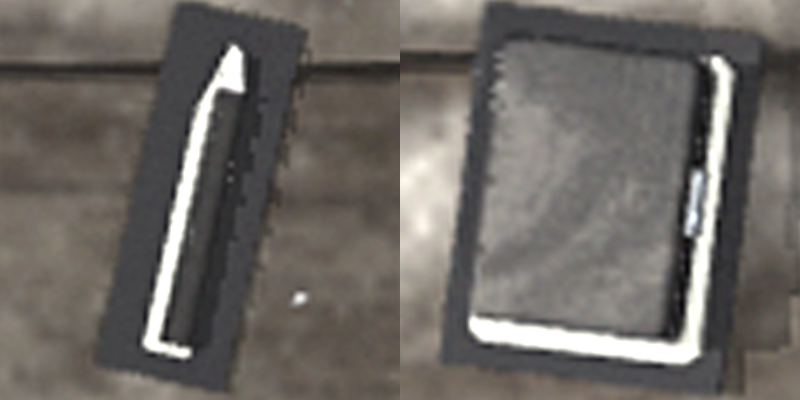

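View pics/ftop.png

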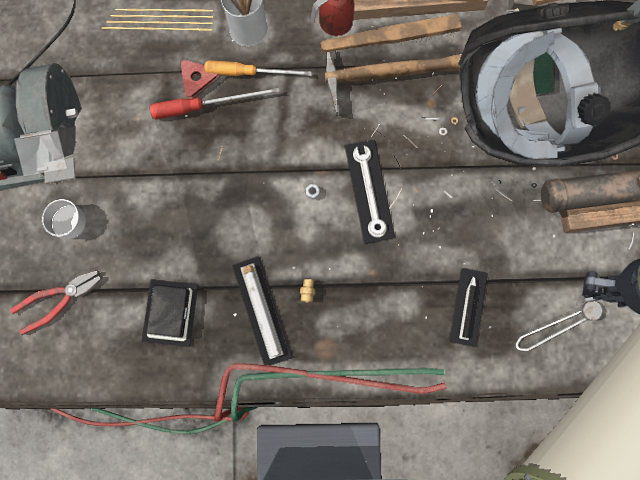

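The punch seems to sit a little right of its outline's centreline, and the case slightly off, so I'll measure intensity profiles across each pad.

```bash
cat > prof.py <<'E'
from h import *
def prof(i,c,yaw,z,a0,a1,half,axis=0,cam="top"):
    """mean grey vs offset (mm) to the LEFT (axis 0) or AHEAD (axis 1) in the pad frame, over span a0..a1 of the other"""
    L=np.array([np.cos(yaw),np.sin(yaw)]);N=np.array([-L[1],L[0]]); out=[]
    off=np.arange(-half,half+.1,1.); sp=np.arange(a0,a1,1.)
    for o in off:
        d=(o*N+sp[:,None]*L if axis==0 else o*L+sp[:,None]*N)/1e3
        p=project(np.c_[np.array(c)+d,np.full(len(sp),z)],cam).astype(np.float32)[None]
        out.append(cv2.remap(cv2.cvtColor(i,6),p[...,0],p[...,1],cv2.INTER_LINEAR).mean())
    return " ".join(f"{int(o)}:{int(v)}" for o,v in zip(off,out))
if __name__=="__main__":
    i=viewer.camera("top"); s=viewer.camera("scene")
    P=((.4372,-.275),-.223)
    print("punch across",prof(i,*P,.004,-45,15,18)); print("punch across scene cam",prof(s,*P,.004,-45,15,18,0,"scene"))
    print("punch along",prof(i,*P,.004,-9,-4,60,1))
    print("drift across",prof(i,(.4416,.0852),.305,.004,-60,60,20))
    print("drift along",prof(i,(.4416,.0852),.305,.004,-4,4,88,1)[-180:])
    print("spanner across",prof(i,(.6515,-.1109),.155,.004,-30,30,14))
    print("case across",prof(i,(.4408,.2466),-.130,.004,-30,30,44)); print("case along",prof(i,(.4408,.2466),-.130,.004,-20,20,55,1))
E
python3 prof.py
```

```text
punch across -18:53 -17:53 -16:52 -15:51 -14:46 -13:40 -12:37 -11:37 -10:37 -9:36 -8:34 -7:36 -6:42 -5:48 -4:53 -3:55 -2:55 -1:54 0:51 1:50 2:66 3:121 4:191 5:222 6:223 7:206 8:151 9:77 10:47 11:49 12:51 13:52 14:52 15:53 16:53 17:53 18:53
punch across scene cam -18:55 -17:57 -16:57 -15:57 -14:57 -13:55 -12:52 -11:48 -10:44 -9:41 -8:39 -7:45 -6:70 -5:105 -4:126 -3:121 -2:98 -1:67 0:46 1:41 2:44 3:49 4:52 5:54 6:54 7:57 8:73 9:102 10:121 11:116 12:94 13:72 14:58 15:54 16:55 17:56 18:57
punch along -60:51 -59:51 -58:50 -57:52 -56:65 -55:129 -54:171 -53:164 -52:122 -51:61 -50:43 -49:38 -48:39 -47:40 -46:40 -45:41 -44:41 -43:40 -42:40 -41:39 -40:39 -39:40 -38:40 -37:40 -36:39 -35:39 -34:39 -33:38 -32:39 -31:39 -30:39 -29:39 -28:40 -27:41 -26:41 -25:41 -24:40 -23:40 -22:40 -21:39 -20:39 -19:39 -18:39 -17:39 -16:38 -15:39 -14:39 -13:39 -12:39 -11:39 -10:39 -9:38 -8:37 -7:38 -6:37 -5:37 -4:38 -3:39 -2:37 -1:38 0:39 1:39 2:37 3:36 4:36 5:37 6:37 7:38 8:41 9:47 10:47 11:41 12:39 13:40 14:48 15:49 16:41 17:38 18:37 19:38 20:39 21:38 22:38 23:38 24:39 25:39 26:39 27:39 28:38 29:37 30:39 31:39 3
[... 1446 characters left out ...]
54:56 -53:53 -52:52 -51:52 -50:51 -49:48 -48:49 -47:83 -46:150 -45:207 -44:234 -43:240 -42:218 -41:172 -40:112 -39:72 -38:69 -37:78 -36:82 -35:85 -34:87 -33:86 -32:86 -31:85 -30:85 -29:85 -28:85 -27:84 -26:84 -25:84 -24:85 -23:85 -22:86 -21:86 -20:84 -19:82 -18:82 -17:82 -16:82 -15:82 -14:81 -13:80 -12:80 -11:80 -10:81 -9:81 -8:81 -7:81 -6:80 -5:79 -4:80 -3:80 -2:81 -1:81 0:81 1:81 2:81 3:81 4:82 5:82 6:83 7:81 8:80 9:80 10:80 11:80 12:79 13:79 14:80 15:80 16:81 17:81 18:80 19:79 20:78 21:76 22:75 23:75 24:75 25:74 26:73 27:73 28:73 29:73 30:73 31:72 32:72 33:71 34:71 35:71 36:70 37:71 38:70 39:70 40:70 41:70 42:69 43:66 44:59 45:48 46:40 47:41 48:46 49:47 50:47 51:47 52:47 53:47 54:52 55:64
```

The profiles put all four within about 1.5 mm of centre. The nut and fitting are at the same pixels as at the start, so I'm handing in.

```bash
python3 -c "
from workcell import manip
print(manip.hand_in())"
```

```text
the job is handed in; nothing more can be done
None
```

The spanner, drift, punch and case each lie on their own pad and were released, the fitting and nut were left where they were, and the job was handed in at about 23 s; the last camera measurements put the punch and case within about 1.5 mm of centre, while the drift and spanner looked centred in the pictures but were measured less exactly.

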